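# Grade fired tiles in the thickness gauge

### The job

Grade the blue and the white tile by thickness: take each from the wooden stand and lower it into the gauge slot that fits it, so that both end up standing fully home on the slot floors, let go. The slots are not quite where they should be, so feel for them gently: the tiles' bare lower ends chip if they are forced, knocked or squeezed. Leave the green tile in its slot and everything else where it is.

Things in the scene. Friction and masses are not known exactly. Their poses are not given: they have to be found in the camera images.
- gauge: Thickness gauge fixed on the table: dark wooden board 104 x 250 x 12 mm (own x, y, z), origin at the centre of its underside, z up, with a rail (to z = 26) along each long edge. On it three aluminium inserts stand in a row, centred at y = -75, 0, +75 mm, each 70 long (y), 70 wide (x), top at z = 52 mm. Each has one slot along y, open at both ends; the slot's floor is the board's top, z = 12 mm. All rigid.
- bay_a (a point): Point at x = 0, y = -75 mm, z = 52 mm of the gauge: nominal middle of this insert's mouth, axes as the gauge's. Every mouth is 36 mm wide (x); the slot narrows evenly from both sides over the top 12 mm to an upright throat 28 mm deep. Throats are 12, 16 and 20 mm wide; which stands in which bay changes. The green tile already stands in the 20 mm one.
- bay_b (a point): Point at x = 0, y = 0 mm, z = 52 mm of the gauge: nominal middle of this insert's mouth, axes as the gauge's. The inserts are clamped firmly but not centred: each slot's real middle lies up to 7 mm to either side of this point along the gauge's x, by a different unknown amount, to be found by touch or sight.
- bay_c (a point): Point at x = 0, y = 75 mm, z = 52 mm of the gauge: nominal middle of this insert's mouth, axes as the gauge's. Slot shape, unknown throat width and off-centre shift as told for the other two bays.
- tile_blue: Blue-glazed tile standing on edge, 10 mm thick (its own x), 50 mm wide (y) and 90 mm tall (z), about 100 g (varies by a quarter); origin at the centre of its bottom edge, z up. Starts upright in an outer pocket of the stand. Grip it across its thickness by the glazed upper part (z from 36 to 90 mm).
- tile_white: Cream-white-glazed tile standing on edge, 14 mm thick (its own x), 50 mm wide (y) and 90 mm tall (z), about 140 g (varies by a quarter); origin at the centre of its bottom edge, z up. Starts upright in an outer pocket of the stand. Grip it across its thickness by the glazed upper part (z from 36 to 90 mm).
- tile_green: Green-glazed tile standing on edge, 18 mm thick (its own x), 50 mm wide (y) and 90 mm tall (z), about 180 g (varies by a quarter); origin at the centre of its bottom edge, z up. Already graded, standing home in the gauge's 20 mm slot: it is to stay there.
- tile_blue_foot: The bare, unglazed, brittle lower part (z from 0 to 36 mm) of the blue tile, one piece with it; same origin and axes as the tile. It chips if squeezed between fingers or pressed or knocked against anything with more than about 40 N.
- tile_white_foot: The bare, unglazed, brittle lower part (z from 0 to 36 mm) of the white tile, one piece with it; same origin and axes as the tile. It chips if squeezed between fingers or pressed or knocked against anything with more than about 40 N.
- stand: Dark wooden stand fixed on the table, 40 x 240 x 26 mm (x, y, z of its frame), origin at the centre of its underside, long axis y; three open pockets in a row along y, 28 mm wide in x, about 74 mm long, floor at z = 6 mm, rims at z = 26 mm. The middle pocket is empty; the outer ones (about y = -77 and +77 mm) hold the blue and the white tile, either way round.
- jar_yellow: Clear glaze jar with a yellow cap, 52 mm across, 55 mm tall; a bystander, origin at the centre of its underside. To be left alone.
- jar_blue: Greenish glaze jar with a blue cap, 56 mm across, 65 mm tall; a bystander, origin at the centre of its underside. To be left alone.
- bowl: White bowl, 110 mm across, 45 mm tall; a bystander, origin at the centre of its underside. To be left alone.
- mug: Terracotta mug, 72 mm across, 80 mm tall, handle at its +y; a bystander, origin at the centre of its underside. To be left alone.
- brush: Brush lying on the table, lengthwise along its own x; a bystander, origin at the centre of its underside. To be left alone.
- plate: White plate, 160 mm across, 18 mm tall; a bystander, origin at the centre of its underside. To be left alone.
Not all that is in view belongs to the job. There is more than one size of the tile_blue; the job needs the larger. What is shaped like the tile_green but purple or red is not meant.

How it is judged:
By the outcome, as a careful person would: the job done as asked, in the order asked, and still so for the second after the job is handed in, with the robot touching nothing.
It also fails if it takes over 72 s, if anything falls off the work surface, if the arm or the gripper's body presses on something with over 40 N, if the wrist force passes 120 N, or if a joint passes its speed limit or range.

### The arm

A 6-joint arm with a two-finger parallel gripper is mounted at the origin on the work surface. World frame = base frame: x ahead of the robot, y to its left, z up, the work surface at z = 0. Lengths are in m, angles in rad, forces in N, time in s.
With the tool pointing down it reaches from about 0.35 to 0.775 m from the base axis. Payload 7.3 kg.
Tool frame: the origin (TCP) lies at the very end of the fingers, on their centre line; the grasp point (between the pads) lies 19 mm behind it; z points along the fingers, y is the line along which they close (so a half turn about z gives the same grasp; the last joint's range is limited). The gripper opens to 92 mm and grips with 3 to 60 N. Pads are 19 mm wide; open, the fingers measure 130 mm over their backs; the gripper's body (75 mm by 190 mm) begins 47 mm behind the grasp point.
Start: joints at [1.198, 0.342, 1.524, -0, 1.275, -0.146], TCP at [0.118, 0.512, 0.205] pointing down, gripper open.
Joint ranges: [-2.53, 2.53], [-0.77, 2.02], [0.04, 2.7], [-1, 4.14], [0.28, 2.66], [-3.11, 3.11]. Speed limits (rad/s): [2.57, 2.57, 3.14, 3.14, 3.14, 3.14].

### API

Orientations are given as [roll, pitch, yaw] about the fixed x, y, z axes, in that order (R = Rz(yaw) Ry(pitch) Rx(roll)).
In Python, from cell import robot gives the robot as it stands.
- The arm moves only by the tool apply_moves, never from a script. Its argument "motion" is text: rows parted by semicolons, each of 7 numbers parted by spaces: the opening in per cent of the stroke, from 0 (shut) to 100 (fully open), then the shift along the tool's x, y, z in cm, then the turn, a rotation vector about the tool's x, y, z in rad. A call has 1 to 20 rows; each row shifts and turns the commanded pose from where the row before left it, along the tool's axes as they then stand; what a row does not reach is not made up. A row lasts 1/8 s, in which the tool goes at most 62.5 mm and 10.7 degrees, less where a joint would pass 70% of its speed; a pose out of reach is approached as far as the arm can. A call with a gripper value outside its range is refused whole. The fingers move at their own pace and stop on an object; "force" is the grip in N (left out, the last holds). Time passes only in rows, so rows that do not move let the fingers close. It gives the time, the measured TCP pose, the force, the opening and the grip force at its end, in the units of the state.
- robot.observe(): the state, without advancing time (a new reading comes with each control period).
- robot.read_camera(name): name is "side" or "top" or "wrist"; returns a dict with "img" (400x640x3 uint8, red, green, blue), "fovy" (degrees; the focal length in pixels is half the picture's height over the tangent of half this angle, whatever the lens; pixels are square), "cx", "cy" (the principal point, pixels), "R" (3x3) and "t" (3): a world point X has camera coordinates R X + t; the wrist camera has in their place "hand_eye" (4x4, takes a point from camera to tool coordinates, whose origin is the TCP and whose axes are the flange's). Camera axes: x right, y down, z forward; pixel columns grow to the right and rows downward; lengths in m; the calibration is good to about 2 mm. A picture is of the moment at which its call begins: read the wrist's pose just before it. There is no depth.
- robot.hand_in(): hands the job in; it is judged then, once.
Trained networks look in a picture, given as the dict that the camera call returned (one of the last four; its "shot" number tells which), for a name from the list of things; names that differ only in an ending like _2 or _b are one class to them, and where a whole thing is asked for, a point or a joint stands for the part that bears it (a point fixed in the world has none). Each returns a list of dicts, best first, with "score" (0 to 1); they miss things now and then, are a little off and sometimes report something else, mostly with a low value. They report only what shows in the picture. A call takes as long as a camera call. They do not tell look-alikes from the thing itself.
- robot.search_frame(target, picture): "centre" ([x, y, z] in m, in world coordinates, good to about 4 mm: the middle of the surface that is visible of it).
- robot.trace(target, picture): "pixels" (400x640 bool, what is visible of it).
The state is a dict: "time": time; "qpos": joint angles; "qvel": joint speeds; "joint_efforts": joint torques, N m; "tool_pos": TCP position; "tool_rot": TCP orientation; "contact_force": force on the tool from outside, world axes, zero at the start; "torque": the same for the moment, N m; "opening": finger opening in m; "grip_force": force on a finger pad.
Only numpy, scipy, OpenCV 4.12 (cv2) and the standard library are available. Lean on these libraries where they do the work, as an engineer would, in place of code of your own. Each camera call takes 0.05 s, during which the arm holds its last target. There are 200 camera calls.

## Working session

There is one attempt and no reset: what is moved stays moved. The work goes in short steps, Python scripts to look and compute and a tool call to move; the robot and the scene stay as the last step left them, time stands still between calls to the robot, and variables do not carry over. Pictures are saved under pics/ and viewed, at most 10 in all, crops included, and the job is handed in when it is done.

Besides the shell and the picture viewer there is one more tool, called as name(argument=value, ...) on one line, values as JSON. apply_moves: Moves the arm, as the interface text tells. Its arguments: {"type":"object","properties":{"motion":{"type":"string"},"force":{"type":"number"}},"required":["motion"]}

```bash
mkdir -p pics; cat > h.py <<'E'
from cell import robot
import numpy as np, cv2
def save(p,name): cv2.imwrite('pics/'+name,p['img'][:,:,::-1])
def f(p): return 200/np.tan(np.radians(p['fovy'])/2)
def proj(p,X):
    c=np.asarray(p['R'])@np.asarray(X,float)+np.asarray(p['t']); return np.array([p['cx']+f(p)*c[0]/c[2],p['cy']+f(p)*c[1]/c[2]])
def atz(p,uv,z):
    R=np.asarray(p['R']);t=np.asarray(p['t']);d=R.T@np.array([(uv[0]-p['cx'])/f(p),(uv[1]-p['cy'])/f(p),1]);o=-R.T@t
    return o+d*(z-o[2])/d[2]
E
python3 - <<'E'
from h import *
for n in ['top','side']:
    p=robot.read_camera(n); save(p,n+'0.png')
    print(n,p['fovy'],-np.asarray(p['R']).T@np.asarray(p['t']))
    for t in ['gauge','stand','tile_blue','tile_white','tile_green']:
        print(t,[(round(d['score'],2),np.round(d['centre'],3).tolist(),np.round(proj(p,d['centre'])).tolist()) for d in robot.search_frame(t,p)])
print(robot.observe())
E
```

```text
top 55.535655821607406 [ 0.4609952  -0.06203078  1.18065096]
gauge [(0.67, [0.525, 0.173, 0.012], [240.0, 224.0])]
stand [(0.93, [0.526, -0.188, 0.007], [358.0, 225.0])]
tile_blue [(0.52, [0.431, -0.067, 0.074], [318.0, 256.0]), (0.37, [0.508, -0.114, 0.098], [335.0, 229.0])]
tile_white [(0.42, [0.539, -0.266, 0.1], [388.0, 219.0])]
tile_green [(0.67, [0.395, 0.214, 0.09], [219.0, 269.0]), (0.48, [0.395, 0.127, 0.088], [250.0, 269.0])]
side 50.65905207190654 [-0.01661551 -0.9441946   0.69510109]
gauge [(0.86, [0.486, 0.098, 0.012], [256.0, 204.0]), (0.51, [0.77, -0.194, 0.032], [387.0, 207.0])]
stand []
tile_blue [(0.82, [0.504, -0.121, 0.061], [299.0, 219.0]), (0.66, [0.427, -0.071, 0.041], [266.0, 227.0]), (0.35, [0.537, -0.275, 0.063], [344.0, 240.0])]
tile_white [(0.63, [0.538, -0.278, 0.066], [345.0, 240.0])]
tile_green [(0.83, [0.392, 0.215, 0.061], [210.0, 186.0]), (0.8, [0.52, 0.17, 0.083], [252.0, 173.0]), (0.67, [0.392, 0.119, 0.055], [224.0, 199.0])]
{'time': 0.6, 'qpos': array([ 1.19800146e+00,  3.41976039e-01,  1.52412125e+00,  3.30107506e-05,
        1.27541192e+00, -1.45985876e-01]), 'qvel': array([-0.00084289, -0.00073609,  0.00088455,  0.00076818,  0.00026832,
       -0.00093279]), 'joint_efforts': array([-2.49010278e-03, -4.30931282e+01, -2.44395143e+01,  7.17539317e-02,
        4.84681944e-02, -2.17974929e-05]), 'tool_pos': array([0.11802008, 0.51157127, 0.20534552]), 'tool_rot': array([ 3.14150550e+00, -1.91074921e-05,  2.91477406e+00]), 'contact_force': array([ 0.09731845, -0.14581703, -0.79732646]), 'torque': array([-0.01929309,  0.00426125, -0.03394398]), 'grip_force': 0.0, 'opening': 0.09147805031084848}
```

View pics/top0.png

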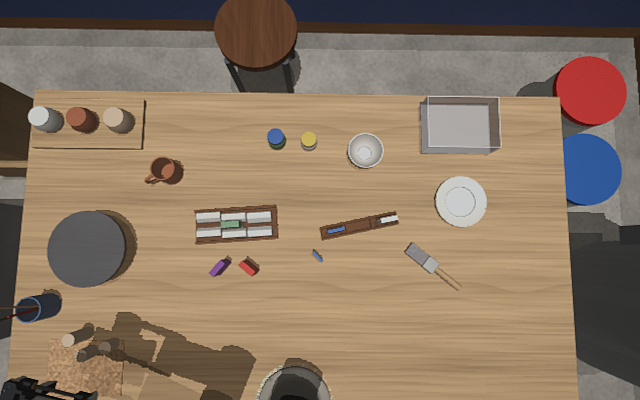

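View pics/side0.png

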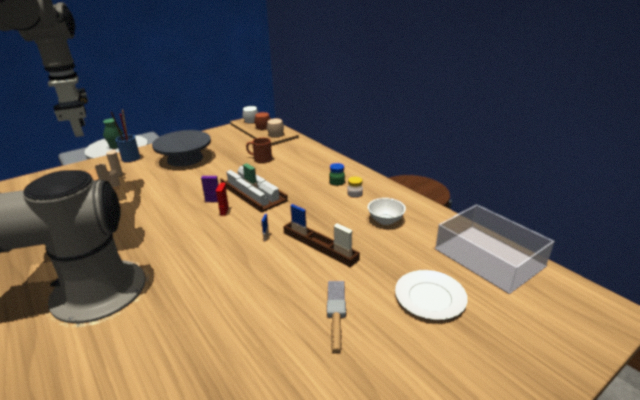

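The top view shows the gauge at (236,224) with the green tile in its middle bay at (230,224), and the stand at (358,225) with blue at (336,229) and white at (388,219). There are two blue candidates: (336,229), standing in the stand's outer pocket, and (318,256), small and loose on the table. The one in the stand is the larger and fits. The purple (219,267) and red (249,267) ones are decoys.

```bash
python3 - <<'E'
from h import *
p=robot.read_camera('top')
c=p['img'][190:275,185:410]; cv2.imwrite('pics/crop1.png',cv2.resize(c,None,fx=3.5,fy=3.5,interpolation=cv2.INTER_CUBIC)[:,:,::-1])
for t,z in [('gauge',.026),('stand',.026),('tile_blue',.09),('tile_white',.09),('tile_green',.102)]:
    for d in robot.trace(t,p):
        m=d['pixels'].astype(np.uint8)
        pts=np.argwhere(m)[:,::-1]
        W=np.array([atz(p,q,z)[:2] for q in pts],np.float32)
        r=cv2.minAreaRect(W); b=cv2.boxPoints(r)
        e=b[1]-b[0],b[2]-b[1]; L=max(e,key=np.linalg.norm)
        print(t,round(d['score'],2),len(pts),pts.mean(0).round(),np.round(r[0],4),np.round(r[1],4),'axis yaw',np.degrees(np.arctan2(L[1],L[0])).round(1))
w=robot.read_camera('wrist');print(np.round(w['hand_eye'],4),w['fovy'],w['cx'],w['cy'])
E
```

```text
gauge 0.96 951 [238. 223.] [0.5239 0.1815] [0.1058 0.2474] axis yaw -85.5
gauge 0.18 124 [386. 220.] [ 0.5416 -0.2746] [0.0185 0.0675] axis yaw -79.2
stand 0.75 908 [356. 226.] [ 0.524 -0.19 ] [0.043  0.2405] axis yaw -77.0
stand 0.59 181 [233. 224.] [0.5247 0.1936] [0.0243 0.0696] axis yaw -89.5
stand 0.27 1141 [241. 224.] [0.5247 0.1814] [0.1045 0.248 ] axis yaw -85.7
tile_blue 0.49 58 [335. 231.] [ 0.5048 -0.1146] [0.0107 0.0473] axis yaw -78.2
tile_blue 0.41 25 [317. 257.] [ 0.4296 -0.0647] [0.03  0.006] axis yaw 45.8
tile_green 0.73 198 [249. 267.] [0.3996 0.1264] [0.0551 0.0295] axis yaw 51.4
tile_green 0.69 178 [232. 224.] [0.5191 0.1782] [0.0198 0.0679] axis yaw -89.5
tile_green 0.49 224 [220. 267.] [0.3993 0.2067] [0.0297 0.0655] axis yaw -40.1
[[ 5.000e-04 -9.527e-01 -3.038e-01  8.320e-02]
 [ 1.000e+00  5.000e-04  2.000e-04  1.000e-04]
 [-1.000e-04 -3.038e-01  9.527e-01 -1.783e-01]
 [ 0.000e+00  0.000e+00  0.000e+00  1.000e+00]] 66.64912685160041 319.1171354171899 202.55213924366655
```

View pics/crop1.png

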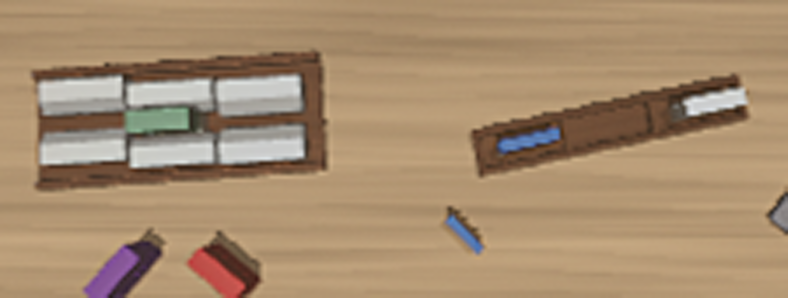

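The crop confirms it: the large blue tile stands in the stand's pocket at crop (528,140), the white one at (712,100), and the small loose blue at (465,230) is the decoy. Next I move the wrist camera over the gauge.

apply_moves(motion="100 0 0 0 0 0 0.18;100 0 0 0 0 0 0.18;100 0 0 0 0 0 0.18;100 0 0 0 0 0 0.18;100 0 0 0 0 0 0.18;100 0 0 0 0 0 0.18;100 0 0 0 0 0 0.18;100 -3.65 3.73 0.4 0 0 0;100 -3.65 3.73 0.4 0 0 0;100 -3.65 3.73 0.4 0 0 0;100 -3.65 3.73 0.4 0 0 0;100 -3.65 3.73 0.4 0 0 0;100 -3.65 3.73 0.4 0 0 0;100 -3.65 3.73 0.4 0 0 0;100 -3.65 3.73 0.4 0 0 0;100 -3.65 3.73 0.4 0 0 0;100 -3.65 3.73 0.4 0 0 0;100 0 0 0 0 0 0;100 0 0 0 0 0 0")

```text
time: 3.32
tool_pos: [0.5198, 0.1793, 0.1651]
tool_rot: [-3.141, -0.0, 1.654]
contact_force: [0.8, 0.0, 0.1]
opening: 0.092
grip_force: 0.0
```

```bash
cat >> h.py <<'E'
from scipy.spatial.transform import Rotation as Ro
def wrist():
    s=robot.observe(); p=robot.read_camera('wrist')
    T=np.eye(4);T[:3,:3]=Ro.from_euler('xyz',s['tool_rot']).as_matrix();T[:3,3]=s['tool_pos']
    C=np.linalg.inv(T@np.asarray(p['hand_eye'])); p['R']=C[:3,:3];p['t']=C[:3,3]; p['s']=s
    return p
def rect(p,res,z):
    for d in res:
        pts=np.argwhere(d['pixels'])[:,::-1]
        W=np.array([atz(p,q,z)[:2] for q in pts],np.float32); r=cv2.minAreaRect(W);b=cv2.boxPoints(r)
        L=max((b[1]-b[0],b[2]-b[1]),key=np.linalg.norm); a=np.degrees(np.arctan2(L[1],L[0]))
        print(round(d['score'],2),len(pts),pts.mean(0).round(),np.round(r[0],4),np.round(r[1],4),'ax',(a%180).round(1))
E
python3 - <<'E'
from h import *
p=wrist(); save(p,'w1.png'); print(p['s']['time'],p['s']['tool_pos'],p['s']['tool_rot'],p['s']['contact_force'])
for t,z in [('gauge',.026),('tile_green',.102),('stand',.026)]:
    print(t); rect(p,robot.trace(t,p),z)
E
```

```text
3.325 [0.51980704 0.17929009 0.16506376] [-3.14056316e+00 -3.26719400e-04  1.65426768e+00] [7.59174564e-01 4.95633816e-04 1.32813793e-01]
gauge
0.63 8603 [328. 145.] [0.5269 0.1884] [0.1041 0.2472] ax 94.8
tile_green
0.86 1659 [196. 223.] [0.4156 0.158 ] [0.0819 0.0174] ax 51.0
0.79 3130 [191. 138.] [0.4149 0.2304] [0.0403 0.0566] ax 140.3
0.55 1482 [324. 191.] [0.5218 0.1947] [0.0169 0.0625] ax 95.7
stand
```

View pics/w1.png

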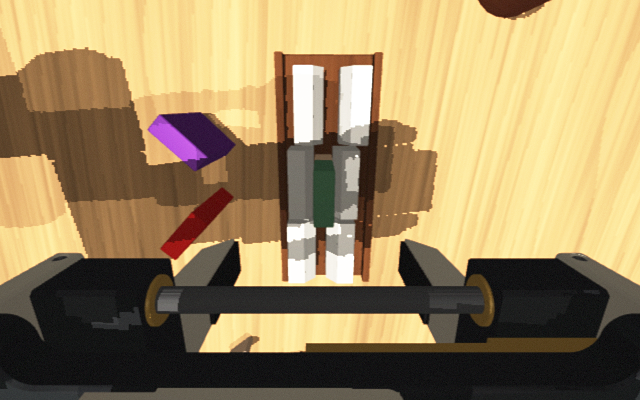

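```bash
cat >> h.py <<'E'
def ortho(p,c,yaw,z,hx,hy,s):
    # rows: +gy up, cols: +gx right
    cs,sn=np.cos(yaw),np.sin(yaw); g=lambda x,y:(c[0]+cs*x-sn*y,c[1]+sn*x+cs*y,z)
    src=np.float32([proj(p,g(*q)) for q in [(-hx,hy),(hx,hy),(hx,-hy),(-hx,-hy)]])
    w,h=2*hx*s,2*hy*s
    M=cv2.getPerspectiveTransform(src,np.float32([(0,0),(w,0),(w,h),(0,h)]))
    return cv2.warpPerspective(p['img'],M,(int(w),int(h)),flags=cv2.INTER_CUBIC)
E
python3 - <<'E'
from h import *
p=wrist()
c=(.5260,.1865);y=np.radians(4.7)
ims=[ortho(p,c,y,z,.055,.13,2300) for z in (.026,.052,.040)]
im=np.hstack(ims)
for k in range(3):
    im[:,int(253*(k+.5))]=(255,0,0)
cv2.imwrite('pics/o1.png',im[:,:,::-1])
E
```

```text
(no output)
```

View pics/o1.png

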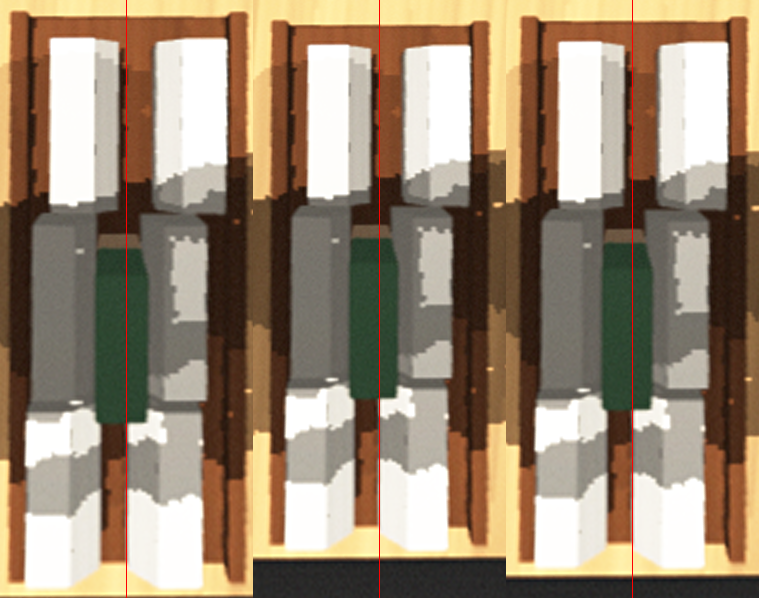

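The rectified view shows three things. The upper bay (gauge +y) has its throat centred at cols 118–154, so about 15.7 mm wide: the 16 mm slot, for white, about 4 mm off to the right. The lower bay's throat is at cols 100–127, so about 11.7 mm: the 12 mm slot, for blue, about 5.7 mm off to the left. Green stands in the middle. Next is the blue tile.

apply_moves(motion="100 0 0 0 0 0 -0.144;100 -5.66 -1.6 0 0 0 0;100 -5.66 -1.6 0 0 0 0;100 -5.66 -1.6 0 0 0 0;100 -5.66 -1.6 0 0 0 0;100 -5.66 -1.6 0 0 0 0;100 0 0 0 0 0 0;100 0 0 0 0 0 0")

```text
time: 4.58
tool_pos: [0.5062, -0.1138, 0.1654]
tool_rot: [3.141, -0.001, 1.799]
contact_force: [0.9, 0.1, -1.0]
opening: 0.0917
grip_force: 0.0
```

```bash
python3 - <<'E'
from h import *
p=wrist(); print(p['s']['time'],p['s']['tool_pos'],p['s']['tool_rot'],p['s']['contact_force'])
for t,z in [('tile_blue',.096),('tile_white',.096),('stand',.026)]:
    print(t); rect(p,robot.trace(t,p),z)
c=p['s']['tool_pos'][:2]; y=p['s']['tool_rot'][2]-np.pi/2
ims=[ortho(p,c,y,z,.06,.06,3200) for z in (.096,.026)]
im=np.hstack(ims)
for k in range(2): im[:,int(384*(k+.5))]=(255,0,0)
im[192]=(255,0,0)
cv2.imwrite('pics/o2.png',im[:,:,::-1])
E
```

```text
4.575 [ 0.50623519 -0.11380485  0.16537284] [ 3.14148997e+00 -5.93971011e-04  1.79874801e+00] [ 0.92780952  0.1007958  -1.02030816]
tile_blue
0.6 557 [256. 123.] [ 0.4404 -0.0576] [0.0412 0.0094] ax 43.9
0.59 867 [322. 199.] [ 0.5066 -0.1066] [0.0104 0.0641] ax 103.6
tile_white
0.84 393 [320. 327.] [ 0.5309 -0.2201] [0.013  0.0666] ax 103.1
0.55 817 [322. 199.] [ 0.5071 -0.1065] [0.0112 0.0641] ax 102.9
0.46 2260 [403.  10.] [0.5265 0.0403] [0.082  0.0169] ax 13.1
stand
0.66 4739 [322. 224.] [ 0.5257 -0.1865] [0.0417 0.2431] ax 102.5
```

View pics/o2.png

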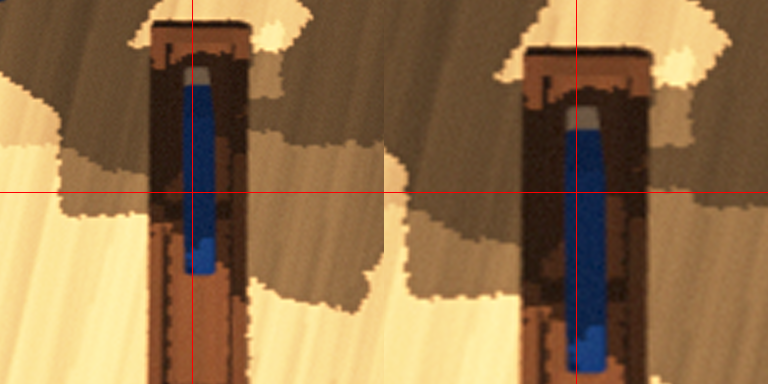

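Blue's top sits 2.3 mm to the right of the tool centre (cols 184–215 in the left panel, 9.7 mm wide, as it should be) and is centred lengthwise. I'll descend and grip.

apply_moves(motion="70 0 0.23 2 0 0 0;50 0 0 3 0 0 0;40 0 0 3 0 0 0;40 0 0 2 0 0 0;40 0 0 0.6 0 0 0;40 0 0 0 0 0 0;0 0 0 0 0 0 0;0 0 0 0 0 0 0;0 0 0 0 0 0 0;0 0 0 0 0 0 0;0 0 0 0 0 0 0;0 0 0 0 0 0 0", force=15)

```text
time: 6.28
tool_pos: [0.5089, -0.1142, 0.0597]
tool_rot: [3.141, 0.0, 1.799]
contact_force: [-1.4, 0.3, 5.2]
opening: 0.0098
grip_force: 15.0
```

apply_moves(motion="0 0 0 -1 0 0 0;0 0 0 -3 0 0 0;0 0 0 -4 0 0 0;0 0 0 -2 0 0 0;0 0 0 0 0 0 0.15;0 3.5 0.55 0 0 0 0;0 5.0 0.78 0 0 0 0;0 5.5 0.85 0 0 0 0;0 5.0 0.78 0 0 0 0;0 3.5 0.55 0 0 0 0;0 0 0 0 0 0 0;0 0 0 0 0 0 0;0 0 0 0 0 0 0")

```text
time: 7.9
tool_pos: [0.5261, 0.1118, 0.1593]
tool_rot: [-3.141, 0.0, 1.647]
contact_force: [-0.3, -0.9, -1.8]
opening: 0.01
grip_force: 15.0
```

```bash
python3 - <<'E'
from h import *
p=wrist(); s=p['s'];print(s['time'],s['tool_pos'],s['tool_rot'],s['contact_force'],s['torque'],s['opening'])
c=s['tool_pos'][:2]; y=s['tool_rot'][2]-np.pi/2; zb=s['tool_pos'][2]-.0535
ims=[ortho(p,c,y,z,.05,.09,2600) for z in (zb,.052,.040)]
im=np.hstack(ims)
for k in range(3): im[:,int(260*(k+.5))]=(255,0,0)
im[234]=(255,0,0)
cv2.imwrite('pics/o3.png',im[:,:,::-1]); save(p,'w3.png')
E
```

```text
7.9 [0.52605512 0.11184091 0.15933363] [-3.14133581e+00  1.85353606e-04  1.64736740e+00] [-0.31789594 -0.87150808 -1.77424835] [-0.12994307  0.04956085 -0.01117736] 0.00996416475260362
```

View pics/o3.png

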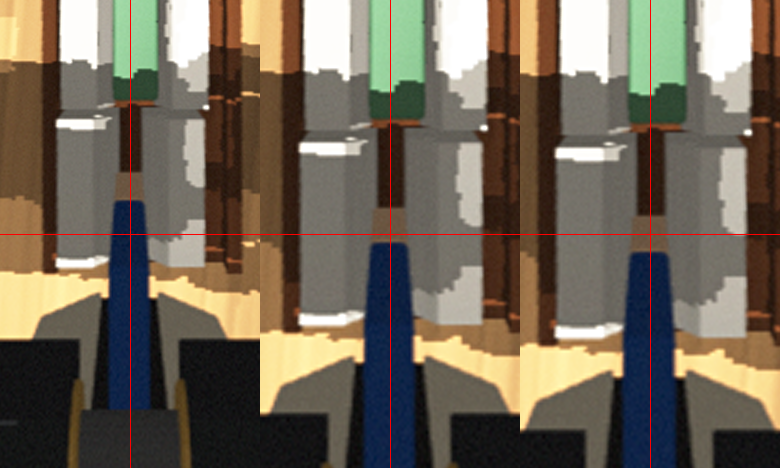

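The blue foot (cols 116–144, left panel) and the throat (cols 117–144, right panel) are both centred on the tool line. I'll lower to just above the throat.

apply_moves(motion="0 0 0 2 0 0 0;0 0 0 2 0 0 0;0 0 0 1 0 0 0;0 0 0 0.6 0 0 0;0 0 0 0.4 0 0 0;0 0 0 0.2 0 0 0;0 0 0 0 0 0 0;0 0 0 0 0 0 0")

```text
time: 8.95
tool_pos: [0.5263, 0.1131, 0.0976]
tool_rot: [3.141, -0.0, 1.649]
contact_force: [-0.0, -0.1, -1.4]
opening: 0.01
grip_force: 15.0
```

apply_moves(motion="0 0 0 0.2 0 0 0;0 0 0 0.2 0 0 0;0 0 0 0.2 0 0 0;0 0 0 0.2 0 0 0;0 0 0 0 0 0 0")

```text
time: 9.57
tool_pos: [0.526, 0.113, 0.0891]
tool_rot: [-3.141, -0.0, 1.649]
contact_force: [-0.4, -0.2, -1.1]
opening: 0.0102
grip_force: 15.0
```

The foot is in the throat with no force. Continuing down.

apply_moves(motion="0 0 0 0.4 0 0 0;0 0 0 0.4 0 0 0;0 0 0 0.4 0 0 0;0 0 0 0.4 0 0 0;0 0 0 0.3 0 0 0;0 0 0 0 0 0 0")

```text
time: 10.32
tool_pos: [0.5259, 0.113, 0.07]
tool_rot: [-3.141, -0.0, 1.649]
contact_force: [-0.3, 0.8, -0.9]
opening: 0.0097
grip_force: 15.0
```

apply_moves(motion="0 0 0 0.1 0 0 0;0 0 0 0.1 0 0 0;0 0 0 0.1 0 0 0;0 0 0 0 0 0 0;0 0 0 0 0 0 0")

```text
time: 10.95
tool_pos: [0.5261, 0.113, 0.0674]
tool_rot: [3.141, -0.0, 1.649]
contact_force: [0.6, 0.3, -0.9]
opening: 0.0097
grip_force: 15.0
```

apply_moves(motion="0 0 0 0.05 0 0 0;0 0 0 0.05 0 0 0;0 0 0 0.05 0 0 0;0 0 0 0 0 0 0;0 0 0 0 0 0 0")

```text
time: 11.58
tool_pos: [0.5261, 0.113, 0.0658]
tool_rot: [3.142, -0.0, 1.649]
contact_force: [-0.2, -0.2, -1.0]
opening: 0.0097
grip_force: 15.0
```

apply_moves(motion="0 0 0 0.05 0 0 0;0 0 0 0.05 0 0 0;0 0 0 0 0 0 0;0 0 0 0 0 0 0")

```text
time: 12.08
tool_pos: [0.5265, 0.113, 0.0657]
tool_rot: [3.14, -0.0, 1.649]
contact_force: [-2.0, 0.9, 7.0]
opening: 0.0096
grip_force: 15.0
```

It's on the floor (7 N). I'll release, lift, and go to white.

apply_moves(motion="40 0 0 0 0 0 0;40 0 0 0 0 0 0;40 0 0 0 0 0 0;40 0 0 -2 0 0 0;40 0 0 -4 0 0 0;40 0 0 -4 0 0 0;40 0 0 0 0 0 -0.15;40 -5.38 -1.0 0 0 0 0;40 -5.38 -1.0 0 0 0 0;40 -5.38 -1.0 0 0 0 0;40 -5.38 -1.0 0 0 0 0;40 -5.38 -1.0 0 0 0 0;40 -5.38 -1.0 0 0 0 0;40 -5.38 -1.0 0 0 0 0;40 0 0 0 0 0 0;40 0 0 0 0 0 0")

```text
time: 14.08
tool_pos: [0.5427, -0.2691, 0.1643]
tool_rot: [-3.141, -0.001, 1.798]
contact_force: [-0.2, 0.8, 0.4]
opening: 0.0368
grip_force: 0.0
```

```bash
python3 - <<'E'
from h import *
p=wrist(); s=p['s'];print(s['time'],s['tool_pos'],s['tool_rot'],s['contact_force'])
for t in ['tile_white']: rect(p,robot.trace(t,p),.096)
c=s['tool_pos'][:2]; y=s['tool_rot'][2]-np.pi/2
im=ortho(p,c,y,.096,.06,.06,3200)
im[:,192]=(255,0,0); im[192]=(255,0,0)
q=robot.read_camera('top'); cr=cv2.resize(q['img'][200:248,185:290],None,fx=3.9,fy=3.9,interpolation=cv2.INTER_CUBIC)
k=np.zeros((384,cr.shape[1],3),np.uint8);k[:cr.shape[0]]=cr
cv2.imwrite('pics/o4.png',np.hstack([im,k])[:,:,::-1])
E
```

```text
14.075 [ 0.54270686 -0.26911652  0.16431246] [-3.14108542e+00 -1.35836421e-03  1.79834771e+00] [-0.15813733  0.7743886   0.3945109 ]
0.88 1135 [319. 197.] [ 0.5402 -0.2604] [0.0138 0.0636] ax 102.6
```

View pics/o4.png

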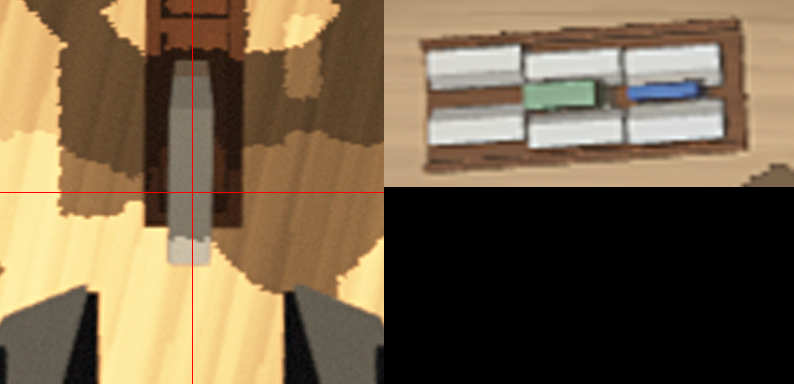

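White is centred 0.6 mm to the left and 2 mm ahead (cols 168–212, end at row 265). The top view on the right shows blue standing in the near bay. I'll grip white.

apply_moves(motion="40 0.2 -0.06 2 0 0 0;40 0 0 3 0 0 0;40 0 0 3 0 0 0;40 0 0 2 0 0 0;40 0 0 0.45 0 0 0;40 0 0 0 0 0 0;0 0 0 0 0 0 0;0 0 0 0 0 0 0;0 0 0 0 0 0 0;0 0 0 0 0 0 0;0 0 0 0 0 0 0", force=15)

```text
time: 15.6
tool_pos: [0.5423, -0.2681, 0.0609]
tool_rot: [3.141, 0.001, 1.799]
contact_force: [-0.1, 0.7, 4.5]
opening: 0.0139
grip_force: 14.9
```

apply_moves(motion="0 0 0 -1 0 0 0;0 0 0 -3 0 0 0;0 0 0 -5 0 0 0;0 0 0 -4 0 0 0;0 0 0 -1 0 0 0.15;0 2.65 0.12 0 0 0 0;0 5.3 0.23 0 0 0 0;0 5.3 0.23 0 0 0 0;0 5.3 0.23 0 0 0 0;0 5.3 0.23 0 0 0 0;0 5.3 0.23 0 0 0 0;0 5.3 0.23 0 0 0 0;0 5.3 0.23 0 0 0 0;0 5.3 0.23 0 0 0 0;0 5.3 0.23 0 0 0 0;0 2.65 0.11 1 0 0 0;0 0 0 3 0 0 0;0 0 0 0 0 0 0;0 0 0 0 0 0 0")

```text
time: 17.98
tool_pos: [0.5241, 0.2621, 0.1613]
tool_rot: [3.141, -0.0, 1.648]
contact_force: [-0.4, 0.6, -0.2]
opening: 0.0141
grip_force: 15.0
```

```bash
python3 - <<'E'
from h import *
p=wrist(); s=p['s'];print(s['time'],s['tool_pos'],s['tool_rot'],s['contact_force'],s['opening'])
c=s['tool_pos'][:2]; y=s['tool_rot'][2]-np.pi/2; zb=s['tool_pos'][2]-.0545
ims=[ortho(p,c,y,z,.05,.09,2600) for z in (zb,.052,.040)]
im=np.hstack(ims)
for k in range(3): im[:,int(260*(k+.5))]=(255,0,0)
im[234]=(255,0,0)
cv2.imwrite('pics/o5.png',im[:,:,::-1])
E
```

```text
17.975 [0.5240894  0.26209773 0.16132782] [ 3.14069036e+00 -2.93517421e-04  1.64828824e+00] [-0.36535944  0.63657384 -0.19594009] 0.014076511921634501
```

View pics/o5.png

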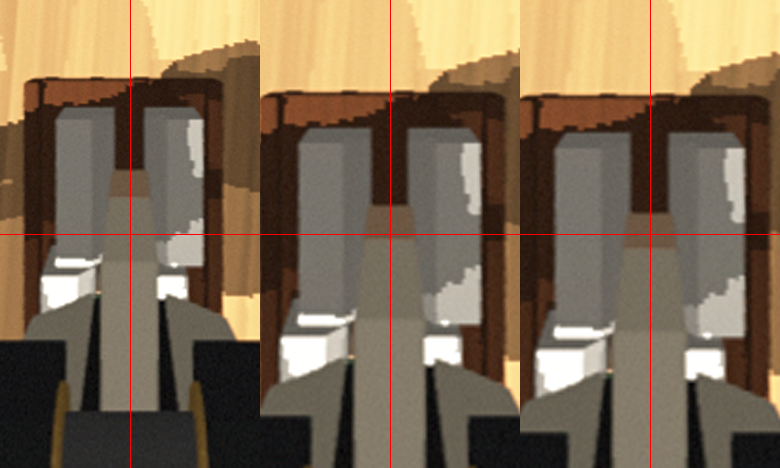

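Foot at cols 111–149 and throat at cols 110–148, aligned to about 0.4 mm. I'll lower with the same stages.

apply_moves(motion="0 0 -0.03 2 0 0 0;0 0 0 2 0 0 0;0 0 0 1 0 0 0;0 0 0 0.6 0 0 0;0 0 0 0.4 0 0 0;0 0 0 0.2 0 0 0;0 0 0 0 0 0 0;0 0 0 0 0 0 0")

```text
time: 19.02
tool_pos: [0.5235, 0.2623, 0.0986]
tool_rot: [3.141, -0.0, 1.649]
contact_force: [0.4, -0.1, -1.3]
opening: 0.0141
grip_force: 15.0
```

apply_moves(motion="0 0 0 0.2 0 0 0;0 0 0 0.2 0 0 0;0 0 0 0.2 0 0 0;0 0 0 0.2 0 0 0;0 0 0 0 0 0 0")

```text
time: 19.65
tool_pos: [0.5233, 0.2622, 0.0901]
tool_rot: [-3.141, -0.0, 1.649]
contact_force: [-0.1, 0.4, -0.7]
opening: 0.0135
grip_force: 15.0
```

apply_moves(motion="0 0 0 0.4 0 0 0;0 0 0 0.4 0 0 0;0 0 0 0.4 0 0 0;0 0 0 0.4 0 0 0;0 0 0 0.3 0 0 0;0 0 0 0 0 0 0")

```text
time: 20.4
tool_pos: [0.5233, 0.2622, 0.0711]
tool_rot: [-3.141, 0.0, 1.649]
contact_force: [0.3, -0.4, -1.4]
opening: 0.0138
grip_force: 15.0
```

apply_moves(motion="0 0 0 0.1 0 0 0;0 0 0 0.1 0 0 0;0 0 0 0.1 0 0 0;0 0 0 0.05 0 0 0;0 0 0 0 0 0 0;0 0 0 0 0 0 0")

```text
time: 21.15
tool_pos: [0.5234, 0.2623, 0.0679]
tool_rot: [3.141, -0.0, 1.649]
contact_force: [-0.1, -0.0, -0.9]
opening: 0.0139
grip_force: 15.0
```

apply_moves(motion="0 0 0 0.05 0 0 0;0 0 0 0.05 0 0 0;0 0 0 0 0 0 0;0 0 0 0 0 0 0")

```text
time: 21.65
tool_pos: [0.5234, 0.2623, 0.0669]
tool_rot: [3.141, -0.0, 1.649]
contact_force: [0.4, -0.5, -0.1]
opening: 0.0138
grip_force: 15.0
```

apply_moves(motion="0 0 0 0.05 0 0 0;0 0 0 0.03 0 0 0;0 0 0 0 0 0 0;0 0 0 0 0 0 0")

```text
time: 22.15
tool_pos: [0.5236, 0.2622, 0.0669]
tool_rot: [3.141, -0.0, 1.649]
contact_force: [-1.3, -1.3, 6.3]
opening: 0.0139
grip_force: 15.0
```

White touches the floor (6 N). I'll release, lift clear and check.

apply_moves(motion="40 0 0 0 0 0 0;40 0 0 0 0 0 0;40 0 0 0 0 0 0;40 0 0 -2 0 0 0;40 0 0 -4 0 0 0;40 0 0 -4 0 0 0;40 -3 0 -2 0 0 0;40 -5 0 0 0 0 0;40 0 0 0 0 0 0;40 0 0 0 0 0 0")

```text
time: 23.4
tool_pos: [0.5295, 0.1827, 0.1859]
tool_rot: [-3.141, -0.0, 1.648]
contact_force: [0.4, 0.3, 0.1]
opening: 0.0363
grip_force: 0.0
```

```bash
python3 - <<'E'
from h import *
p=wrist(); s=p['s'];print(s['time'],s['tool_pos'],s['contact_force'],s['opening'])
q=robot.read_camera('side')
cr=cv2.resize(q['img'][145:225,200:310],None,fx=3.5,fy=3.5,interpolation=cv2.INTER_CUBIC)
w=p['img'][20:300,215:425]
k=np.zeros((280,cr.shape[1]+w.shape[1],3),np.uint8); k[:,:cr.shape[1]]=cr[:280];k[:,cr.shape[1]:]=w
cv2.imwrite('pics/o6.png',k[:,:,::-1])
for t,z in [('tile_blue',.102),('tile_white',.102),('tile_green',.102)]: print(t);rect(p,robot.trace(t,p),z)
E
```

```text
23.4 [0.52951742 0.18267328 0.18588513] [0.37110087 0.34989576 0.11086117] 0.03630875826205437
tile_blue
0.74 715 [311. 254.] [0.5253 0.1293] [0.0117 0.0668] ax 94.3
tile_white
0.77 1071 [320. 108.] [0.5235 0.262 ] [0.0142 0.0492] ax 92.6
0.27 264 [505. 340.] [0.7369 0.0449] [0.0111 0.0396] ax 130.8
tile_green
0.92 1533 [195. 219.] [0.4161 0.1573] [0.0832 0.0183] ax 48.2
0.72 2695 [191. 139.] [0.4163 0.2301] [0.0409 0.0574] ax 140.2
0.59 1270 [313. 189.] [0.522 0.194] [0.0175 0.0609] ax 94.5
```

View pics/o6.png

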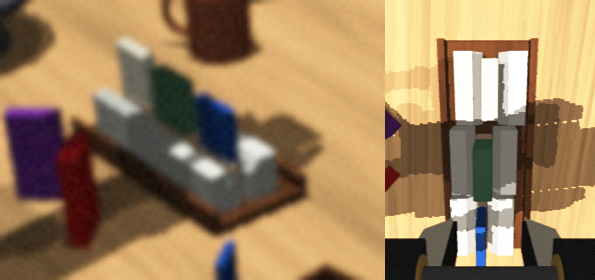

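All three tiles stand upright in their slots at equal height: white at (135,72), green at (174,98) and blue at (217,125) in the side crop. The gripper is clear, so I'm handing in.

```bash
python3 -c "
from cell import robot
print(robot.hand_in())"
```

```text
the job is handed in; nothing more can be done
None
```

The blue tile stands home in the 12 mm slot and the white tile in the 16 mm slot, both let go; the job was handed in at about 23 s of robot time, with readings at the end of each move never above about 7 N.

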